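# Make up two repair kits at the electronics bench

## Robot

A 7-joint arm with a two-finger parallel gripper is mounted at the origin on the work surface. World frame = base frame: x ahead of the robot, y to its left, z up, the work surface at z = 0. Lengths are in mm, angles in rad, forces in N, time in s.
With the tool pointing down it reaches from about 400 to 875 mm from the base axis. Payload 4.4 kg.
Tool frame: the origin (TCP) lies on the centre line of the jaws, within the pads' length; the fingertips stand 25 mm ahead of it and the grasp point (between the pads) lies 6 mm ahead of it; x points along the fingers, y is the direction in which the jaws open and shut, and the axes are right-handed (so a half turn about x gives the same grasp; the last joint's range is limited). The gripper opens to 85 mm and grips with 20 to 120 N. Pads are 22 mm wide; open, the fingers measure 114 mm over their backs; the gripper's body (76 mm by 85 mm) begins 54 mm behind the grasp point. The pads swing forward as they close: fully open they stand 13 mm farther back than shut.
Start: joints at [1.131, 0.628, 0.038, 1.517, -0.027, 0.996, -0.02], TCP at [237.38, -605.119, 219.013] pointing down, gripper open.
Joint ranges: [-3.06, 3.06], [-0.37, 2.12], [-1.25, 1.32], [0.18, 2.47], [-1.1, 4.24], [0.23, 1.98], [-2.94, 2.94]. Speed limits (rad/s): [2.57, 2.57, 3.14, 3.14, 3.14, 3.14, 3.14].

## Interface

Orientations are given as [roll, pitch, yaw] about the fixed x, y, z axes, in that order (R = Rz(yaw) Ry(pitch) Rx(roll)).
In Python, from cell import * gives the robot as it stands. The module is installed in compiled form; this text tells all that it offers.
- The arm moves only by the tool jog_arm, never from a script. Its argument "series" is a list of rows, each a list of 3 entries, a list of its own where there are three numbers: the turn, a rotation vector about the tool's x, y, z in degrees, then the shift along the tool's x, y, z in mm, then the gripper's target within -1 to 1 (shut at 1, half-way at 0, fully open at -1). In form: [[[rx, ry, rz], [dx, dy, dz], hand], ...]. A call has 1 to 8 rows; each row shifts and turns the commanded pose from where the row before left it, along the tool's axes as they then stand; what a row does not reach is not made up. A row lasts 1/8 s, in which the tool goes at most 62.5 mm and 10.7 degrees, less where a joint would pass 70% of its speed; a pose out of reach is approached as far as the arm can. A call is refused whole if a number of a shift passes 62.5 or a number of a turn 10.7, either way. A call with a gripper value outside its range is refused whole. The fingers move at their own pace and stop on an object; the grip force is fixed at half the most. Time passes only in rows, so rows that do not move let the fingers close. It gives the time, the measured TCP pose, the force and the opening at its end, in the units of the state.
- read_state(): the state, without advancing time (a new reading comes with each control period).
- get_image(name): name is "side" or "top" or "wrist"; returns a dict with "img" (480x640x3 uint8, red, green, blue), "range_z" (480x640 float32, mm along the optical axis (not along the pixel's ray), 0 where there is no reading), "fovy" (degrees; the focal length in pixels is half the picture's height over the tangent of half this angle, whatever the lens; pixels are square), "cx", "cy" (the principal point, pixels), "k1" (the pictures are not rectified: a ray, as slopes to the right and down, at radius r is drawn at 1 + k1 r^2 times it, then the intrinsics apply), "cam_to_world" (4x4, takes a point from camera to world coordinates). Camera axes: x right, y up, looking along -z (the intrinsics and any distortion apply to the point x, -y, -z); pixel columns grow to the right and rows downward; lengths in mm; the calibration is good to about 2 mm. A picture is of the moment at which its call begins.
- finish_job(): hands the job in, once; it reports no verdict.
The state is a dict: "clock": time; "qpos": joint angles; "qd": joint speeds; "tau": joint torques, N m; "eef_pos": TCP position; "tool_rot": TCP orientation; "force": force on the tool from outside, world axes, zero at the start; "torque": the same for the moment, N m; "width": finger opening in mm.
Only numpy, scipy, OpenCV 4.12 (cv2) and the standard library are available. Lean on these libraries where they do the work, as an engineer would, in place of code of your own. Each camera call takes 0.05 s, during which the arm holds its last target. There are 200 camera calls.

## Task

Make up two repair kits from the stock on the mat. In the long three-pocket tray put the largest capacitor in the pocket next to the finger tab, the choke in the middle pocket and the relay in the pocket farthest from the tab; in the short two-pocket tray put the heat sink in the wide pocket and the smallest capacitor in the narrow one. Every part must end up upright, flat on its pocket's floor and let go; leave the middle-sized capacitor standing where it is.

Things in the scene. Friction and masses are not known exactly. Their poses are not given: they have to be found in the camera images.
- cap_large: Largest of three black electrolytic capacitor cans with silver tops: upright cylinder, 40 mm diameter, 55 mm tall. About 85 g. Origin at the centre of its underside, z up; stands upright at any yaw on the bench (z = 0) at the start. 
- cap_medium: Middle-sized of three black electrolytic capacitor cans with silver tops: upright cylinder, 30 mm diameter, 40 mm tall. A spare that is not part of either kit. Origin at the centre of its underside, z up; stands upright at any yaw on the bench (z = 0) at the start. 
- cap_small: Smallest of three black electrolytic capacitor cans with silver tops: upright cylinder, 20 mm diameter, 30 mm tall. About 20 g. Origin at the centre of its underside, z up; stands upright at any yaw on the bench (z = 0) at the start. 
- relay: Plug-in relay: upright block with a black foot and a clear cover showing a copper coil, 28 mm along its x, 22 mm along its y, 36 mm tall. About 35 g. Origin at the centre of its underside, z up; stands upright at any yaw on the bench (z = 0) at the start. 
- choke: Choke: a copper-wound ring standing on edge on a black foot. Foot 40 mm along x, 26 mm along y, 5 mm thick; the ring is a disc of 36 mm diameter in the x-z plane, 14 mm thick along y, its top 40 mm above the underside; pinch it across y, above the foot. About 50 g. Origin at the centre of its underside, z up; stands upright at any yaw on the bench (z = 0) at the start. 
- heatsink: Aluminium heat sink with upright fins: block 42 mm along x, 25 mm along y (the fins' outer edges), 38 mm tall. About 60 g. Origin at the centre of its underside, z up; stands upright at any yaw on the bench (z = 0) at the start. 
- tray_three: Long fixed aluminium tray, dark floor, flat, any yaw, 184 mm (x) by 68 mm (y), three pockets in a row along x; an 18 mm finger tab sticks out at its -x end. Origin: centre of its underside, tab not counted. Pocket floors at z 3 mm, rims at z 11 mm, walls 4 mm. Pockets 56 mm (x) by 60 mm (y), centred at y 0, x -60 mm (next to the tab), 0 (middle), +60 mm (farthest from the tab).
- tray_two: Short fixed aluminium tray, dark floor, no tab, flat, any yaw, 122 mm (x) by 68 mm (y), two pockets. Origin: centre of its underside. Pocket floors at z 3 mm, rims at z 11 mm, walls 4 mm. Wide pocket 66 mm (x) by 60 mm (y), centred at x -24 mm, y 0; narrow pocket 44 mm (x) by 60 mm (y), centred at x +35 mm, y 0.
Things that resemble listed ones, but are neither listed nor needed, are in the scene too. What is shaped like the cap_large but red is not meant. Leave any turquoise look-alike of the relay alone.

How it is judged:
By the outcome, as a careful person would: the job done as asked, in the order asked, and still so for the second after the job is handed in, with the robot touching nothing.
It also fails if it takes over 115 s, if anything falls off the work surface, if the arm or the gripper's body presses on something with over 40 N, if the wrist force passes 120 N, or if a joint passes its speed limit or range.

## Working session

There is one attempt and no reset: what is moved stays moved. The work goes in short steps, Python scripts to look and compute and a tool call to move; the robot and the scene stay as the last step left them, time stands still between calls to the robot, and variables do not carry over. Pictures are saved under pics/ and viewed, about 12 in all and at most 16, crops included, and the job is handed in when it is done.

Besides the shell and the picture viewer there is one more tool, called after "Request:" as a command line: name --argument value ..., lists and objects as JSON in quotes. jog_arm: Moves the arm, as the interface text tells. Its arguments: {"type":"object","properties":{"series":{"type":"array"}},"required":["series"]}

```bash
mkdir -p pics
cat > h.py <<'E'
from cell import *
import numpy as np, cv2
def shot(n,fn=None):
    g=get_image(n)
    if fn: cv2.imwrite('pics/'+fn+'.png',g['img'][:,:,::-1])
    return g
def rays(g,uv):
    uv=np.atleast_2d(np.array(uv,float)); f=240/np.tan(np.radians(g['fovy'])/2)
    d=(uv-[g['cx'],g['cy']])/f; s=d.copy()
    for _ in range(20): s=d/(1+g['k1']*(s**2).sum(1,keepdims=True))
    return s
def onplane(g,uv,z):
    s=rays(g,uv); T=np.array(g['cam_to_world']); d=np.c_[s[:,0],-s[:,1],-np.ones(len(s))]@T[:3,:3].T
    o=T[:3,3]; return o+d*((z-o[2])/d[:,2])[:,None]
def cloud(g):
    v,u=np.mgrid[:480,:640]; s=rays(g,np.c_[u.ravel(),v.ravel()]); r=g['range_z'].reshape(-1,1)
    T=np.array(g['cam_to_world']); P=np.c_[s[:,0],-s[:,1],-np.ones(len(s))]*r@T[:3,:3].T+T[:3,3]
    P[r[:,0]==0]=np.nan
    return P.reshape(480,640,3)
E
python3 - <<'E'
from h import *
s=read_state(); print(s)
for n in['top','side']:
    g=shot(n,n+'0'); print(n,g['fovy'],g['cx'],g['cy'],g['k1'],np.round(g['cam_to_world'],3).tolist(),(g['range_z']>0).mean())
E
```

```text
{'clock': 0.0, 'qpos': array([ 1.13120816,  0.6293724 ,  0.0384629 ,  1.5183838 , -0.02696402,
        0.99626259, -0.01995973]), 'qd': array([ 1.65319015e-05, -4.09630062e-04,  1.62906922e-03, -1.52493061e-03,
        3.02349944e-04, -3.10004469e-04, -4.67277545e-04]), 'tau': array([ 5.33477680e-05, -5.63396895e+01,  1.22578941e+00, -1.93447763e+01,
        1.07751426e-02,  1.05503478e-02, -2.50112839e-05]), 'eef_pos': array([ 237.11214227, -604.51354171,  218.06741362]), 'tool_rot': array([-1.53456591,  1.56888859,  1.98085745]), 'force': array([ 0.16046419, -0.31134394,  0.2761103 ]), 'torque': array([ 0.03679743, -0.06070077, -0.03470354]), 'width': 85.52695073095289}
top 54.19392388287983 320.03632327249375 240.61036959759 -0.03156959573817633 [[-0.141, 0.966, -0.218, 316.984], [-0.99, -0.139, 0.025, 8.692], [-0.006, 0.219, 0.976, 919.482], [0.0, 0.0, 0.0, 1.0]] 0.995947265625
side 51.340027493900195 312.73371903555943 231.36014835802627 0.039149894505200185 [[0.94, 0.261, -0.22, 324.195], [-0.341, 0.739, -0.581, -451.032], [0.011, 0.621, 0.784, 613.784], [0.0, 0.0, 0.0, 1.0]] 0.9956901041666667
```

View pics/top0.png

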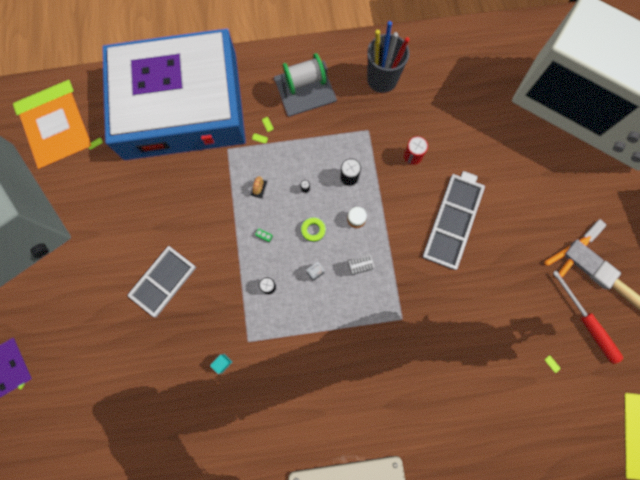

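View pics/side0.png

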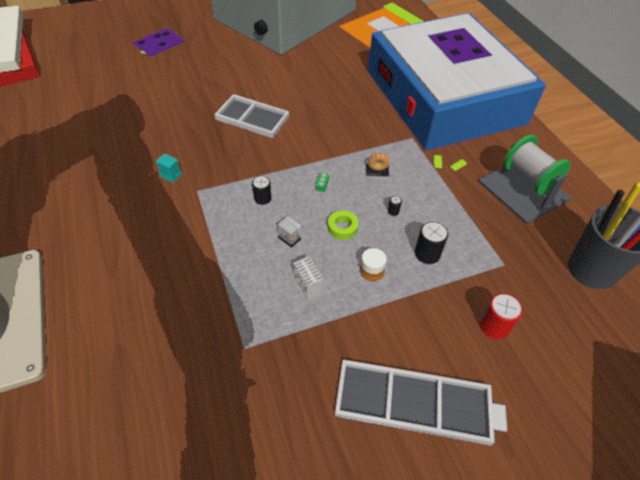

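The top view shows the large capacitor at (350,171), the small one at (305,186) and the medium one at (267,285). The choke is at (258,186), the relay at (315,270) and the heat sink at (361,265). tray_three is at (455,222) with its tab at (468,177), and tray_two is at (162,281). The red can at (416,150) and the turquoise block at (221,364) are the decoys.

```bash
cat > m.py <<'E'
from h import *
C={}
for n in['top','side']:
    g=get_image(n);C[n]=(g,cloud(g))
g,P=C['top']
seeds=dict(L=(350,165,55),M=(267,280,40),S=(305,184,30),R=(315,268,36),C=(258,184,40),H=(361,263,38),red=(416,145,55))
for k,(u,v,h) in seeds.items():
    c=onplane(g,[u,v],h)[0]
    for n in C:
        Q=C[n][1].reshape(-1,3); q=Q[(np.hypot(*(Q[:,:2]-c[:2]).T)<38)&(Q[:,2]>7)]
        t=q[q[:,2]>np.percentile(q[:,2],97)-(6 if k!='C' else 14)]
        r=cv2.minAreaRect(t[:,:2].astype(np.float32)); print(k,n,len(q),len(t),'zmax',np.round(np.nanpercentile(q[:,2],97),1),'rect',np.round(r[0],1),np.round(r[1],1),round(r[2],1))
# trays: dark floor pockets in colour; long edges
for n in C:
    g,P=C[n]; im=g['img'].astype(int)
    hsv=cv2.cvtColor(g['img'],cv2.COLOR_RGB2HSV)
    m=((hsv[...,1]<70)&(hsv[...,2]>40)&(hsv[...,2]<125)).astype(np.uint8)
    k,l,st,ce=cv2.connectedComponentsWithStats(m)
    for i in range(1,k):
        if st[i,4]<250 or st[i,4]>3500: continue
        w=onplane(g,ce[i],3)[0]
        cs,_=cv2.findContours((l==i).astype(np.uint8),0,2)
        c=max(cs,key=len).reshape(-1,2); r=cv2.minAreaRect(onplane(g,c,3)[:,:2].astype(np.float32))
        if 35<min(r[1]) and max(r[1])<85: print(n,np.round(ce[i]),st[i,4],'rect',np.round(r[0],1),np.round(r[1],1),round(r[2],1))
E
python3 m.py
```

```text
L top 442 286 zmax 58.6 rect [646.5 -93.7] [37.1 37.8] 67.9
L side 1047 522 zmax 56.2 rect [643.9 -95.4] [38.7 40. ] 57.4
M top 228 188 zmax 44.0 rect [443.4  96.5] [26.6 28.8] 83.2
M side 425 214 zmax 40.9 rect [440.8  95.3] [28.8 27.9] 54.7
S top 107 68 zmax 33.7 rect [634.4  -1.1] [18.4 17.7] 23.2
S side 203 104 zmax 31.0 rect [630.8  -1.9] [18.1 19.9] 9.4
R top 205 168 zmax 39.1 rect [459.1   2.3] [21.7 27.8] 27.9
R side 461 243 zmax 36.9 rect [456.4   2.1] [22.9 29.7] 26.3
C top 163 104 zmax 41.0 rect [648.9  93.7] [14.1 31.8] 68.3
C side 284 154 zmax 38.8 rect [645.6  91.4] [13.  32.6] 61.5
H top 315 163 zmax 40.8 rect [457.4 -86.5] [25.2 42.2] 6.9
H side 768 419 zmax 38.7 rect [455.  -86.9] [25.8 43.1] 6.8
red top 481 292 zmax 58.6 rect [ 674.1 -231.3] [38.5 38.8] 5.7
red side 1359 716 zmax 56.7 rect [ 671.9 -233.4] [40.7 39.7] 36.8
top [464. 194.] 641 rect [ 577.2 -320.8] [55.3 51.5] 60.3
top [455. 220.] 671 rect [ 524.6 -290.6] [56.  51.3] 60.1
top [445. 247.] 702 rect [ 472.  -260.6] [55.1 52.4] 60.4
top [169. 271.] 845 rect [503.1 289.2] [54.8 61.9] 45.0
top [150. 295.] 551 rect [460.7 331.4] [54.3 39.6] 45.1
side [235. 109.] 315 rect [457.5 333.7] [48.5 37.6] 46.2
side [263. 118.] 534 rect [499.5 292.1] [48.9 60.7] 45.2
side [420. 238.] 492 rect [646.2 -74.1] [73.8 67.2] 45.6
side [365. 392.] 1969 rect [ 470.1 -257.5] [56.6 54.9] 60.0
side [414. 401.] 2046 rect [ 523.  -287.5] [57.1 55.2] 60.2
side [465. 410.] 2144 rect [ 576.1 -317.7] [57.9 54.6] 60.6
```

```bash
cat > plan.py <<'E'
import sys
from h import *
from scipy.spatial.transform import Rotation as R
def plan(x,y,zg,a):
    s=read_state(); M=R.from_euler('xyz',s['tool_rot']).as_matrix()
    j=np.degrees(np.arctan2(M[1,1],M[0,1])); d=(a-j+90)%180-90
    c,n=np.cos(np.radians(j+d)),np.sin(np.radians(j+d))
    T=np.array([[0,c,0],[0,n,0],[-1,0,0]],float); T[:,2]=np.cross(T[:,0],T[:,1])
    rv=np.degrees(R.from_matrix(M.T@T).as_rotvec()); D=np.array([x,y,zg+6])-s['eef_pos']
    print('t',round(s['clock'],2),'pos',np.round(s['eef_pos'],1),'jaw',round(j,1),'turn',np.round(rv,1),'shift now',np.round(M.T@D,1),'after',np.round(T.T@D,1),'j7',round(s['qpos'][6],2),'w',round(s['width'],1),'F',np.round(s['force'],1))
if __name__=='__main__':
    a=list(map(float,sys.argv[1:]))
    for i in range(0,len(a),4): plan(*a[i:i+4])
E
python3 plan.py 645 -94.5 150 60 645 -94.5 150 90
```

```text
t 0.2 pos [ 237.2 -604.8  218.4] jaw -68.6 turn [51.4  0.   0.1] shift now [  62.8 -326.1 -565.9] after [  62.4 -645.8  -98. ] j7 -0.02 w 85.5 F [0.3 0.4 0.6]
t 0.2 pos [ 237.2 -604.8  218.4] jaw -68.6 turn [21.4  0.   0.1] shift now [  62.8 -326.1 -565.9] after [  62.4 -510.3 -407.8] j7 -0.02 w 85.5 F [0.3 0.4 0.6]
```

Request:
jog_arm --series '[[[0,0,0],[0,-25,-43.5],-1],[[0,0,0],[0,-25,-43.5],-1],[[0,0,0],[0,-25,-43.5],-1],[[0,0,0],[0,-25,-43.5],-1],[[0,0,0],[0,-25,-43.5],-1],[[0,0,0],[0,-25,-43.5],-1],[[0,0,0],[0,-25,-43.5],-1],[[0,0,0],[0,-25,-43.5],-1]]'

```text
clock: 1.2
eef_pos: [489.2, -290.5, 219.0]
tool_rot: [1.747, 1.571, -1.021]
force: [0.8, -0.4, 0.4]
width: 85.5
```

Request:
jog_arm --series '[[[0,0,0],[0,-25,-43.5],-1],[[0,0,0],[0,-25,-43.5],-1],[[0,0,0],[0,-25,-43.5],-1],[[0,0,0],[0,-25,-43.5],-1],[[0,0,0],[0,-25,-43.5],-1],[[10.7,0,0],[30,0,0],-1],[[10.7,0,0],[30,0,0],-1],[[0,0,0],[0,0,0],-1]]'

```text
clock: 2.2
eef_pos: [643.1, -95.5, 156.5]
tool_rot: [-0.033, 1.565, 3.111]
force: [0.0, -0.4, 0.9]
width: 85.5
```

```bash
python3 plan.py 645 -94.5 32 90; python3 -c "
from h import *
shot('wrist','w0')"
```

```text
t 2.2 pos [643.1 -95.5 156.5] jaw -89.8 turn [0.2 0.3 0. ] shift now [118.5  -0.9  -2.6] after [118.5  -1.   -1.9] j7 -1.38 w 85.5 F [ 0.  -0.4  0.9]
```

View pics/w0.png

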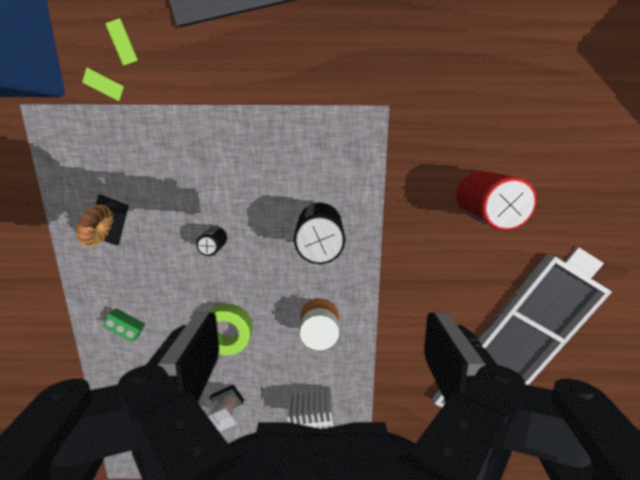

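The wrist view shows the large can's top at (320,240), centred, with the choke at (95,228) and the small can at (208,243). I'm going down on the large can now.

Request:
jog_arm --series '[[[0,0,0],[40,-0.5,-1],-1],[[0,0,0],[40,-0.5,-1],-1],[[0,0,0],[38,0,0],-1],[[0,0,0],[0,0,0],1],[[0,0,0],[0,0,0],1],[[0,0,0],[0,0,0],1],[[0,0,0],[0,0,0],1],[[0,0,0],[-20,0,0],1]]'

```text
clock: 3.25
eef_pos: [646.9, -94.2, 61.7]
tool_rot: [-0.782, 1.57, 2.361]
force: [-0.2, -0.4, -0.1]
width: 0.0
```

```bash
python3 plan.py 576.5 -319 100 60
```

```text
t 3.25 pos [646.9 -94.2  61.7] jaw -89.9 turn [30.1  0.1  0. ] shift now [-44.4 224.7  70.8] after [-44.3 229.9 -51.4] j7 -1.37 w 0.0 F [-0.2 -0.4 -0.1]
```

The jaws shut on nothing, so I'll look before going on.

```bash
python3 -c "
from h import *
shot('side','s1')"
```

```text
(no output)
```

View pics/s1.png

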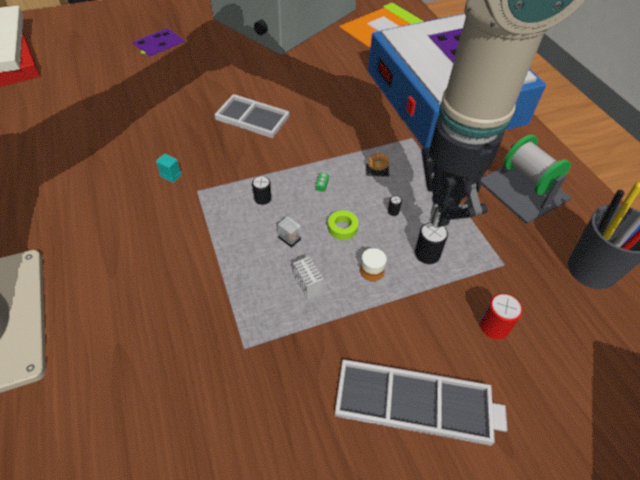

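Run:
```python
from h import *
s=read_state(); print(s['eef_pos'],s['tool_rot'],s['width'],s['qd'])
for n in['side','top','wrist']:
    g=get_image(n); P=cloud(g); Q=P.reshape(-1,3)
    q=Q[(np.hypot(Q[:,0]-645,Q[:,1]+94.5)<60)&(Q[:,2]>7)]
    for a in range(10,160,10):
        k=q[(q[:,2]>a)&(q[:,2]<=a+10)]
        if len(k): print(n,a,len(k),np.round(k.min(0)[:2]),np.round(k.max(0)[:2]))
    if n=='side': print(P[[205,212,218,222,226,232],[440,440,438,437,436,433]].round(0))
```

```text
[649.00643625 -95.42423643  65.03127931] [ 2.95576062  1.56631322 -0.18509133] -0.037044227182655966 [ 0.00916363  0.00629884  0.01510708 -0.01750421  0.00277352 -0.06607105
  0.00395408]
side 10 113 [ 623. -115.] [659. -83.]
side 20 123 [ 623. -116.] [659. -81.]
side 30 122 [ 623. -115.] [658. -81.]
side 40 127 [ 623. -115.] [658. -80.]
side 50 493 [ 622. -115.] [664. -75.]
side 70 6 [ 638. -103.] [645. -99.]
side 80 74 [ 635. -110.] [654. -82.]
side 90 98 [ 636. -111.] [655. -83.]
side 100 84 [ 636. -111.] [648. -82.]
side 110 59 [ 634. -111.] [642. -83.]
side 120 202 [ 633. -131.] [660. -63.]
side 130 228 [ 633. -139.] [661. -56.]
side 140 285 [ 630. -147.] [664. -48.]
side 150 276 [ 629. -154.] [645. -40.]
[[ 635. -100.  121.]
 [ 637. -102.  109.]
 [ 636. -103.   97.]
 [ 636. -103.   89.]
 [ 652.  -86.   55.]
 [ 642.  -95.   55.]]
wrist 10 255 [ 653. -113.] [667. -76.]
wrist 20 298 [ 654. -113.] [667. -76.]
wrist 30 334 [ 654. -113.] [666. -76.]
wrist 40 407 [ 653. -113.] [667. -76.]
wrist 50 2761 [ 635. -114.] [666. -75.]
wrist 70 40 [ 655. -105.] [660. -90.]
wrist 80 631 [ 655. -110.] [660. -83.]
wrist 90 860 [ 654. -110.] [660. -83.]
wrist 100 844 [ 654. -110.] [660. -83.]
wrist 110 1557 [ 637. -125.] [662. -68.]
wrist 120 5230 [ 636. -134.] [663. -59.]
wrist 130 8518 [ 639. -142.] [665. -51.]
wrist 140 11355 [ 639. -150.] [666. -43.]
wrist 150 15138 [ 643. -153.] [667. -36.]
```

The fingertips are at z≈79 while the state says TCP z≈63. By the given geometry they should be about 40 mm lower, so I'll measure again now the arm has settled.

Run:
```python
from h import *
for i in range(2):
    s=read_state(); print(s['clock'],s['eef_pos'].round(1),s['qpos'].round(3),s['qd'].round(3))
    for n in['side','wrist']:
        g=get_image(n); Q=cloud(g).reshape(-1,3)
        q=Q[(np.hypot(Q[:,0]-645,Q[:,1]+94.5)<30)&(Q[:,2]>63)&(Q[:,2]<105)]
        print(n,q.min(0).round(1),q.max(0).round(1)); 
        if n=='wrist': print(np.round(g['cam_to_world'],3).tolist())
```

```text
3.45 [647.6 -95.8  62. ] [ 0.044  0.823  0.101  1.629 -0.115  0.694 -1.369] [ 0.     0.021 -0.005  0.015 -0.004 -0.    -0.001]
side [ 633.3 -111.5   73.8] [653.1 -82.8 104.8]
wrist [ 652.9 -109.9   76.2] [659.1 -82.7 105. ]
[[-0.001, 0.956, 0.294, 722.181], [-1.0, -0.001, -0.001, -96.322], [-0.001, -0.294, 0.956, 215.849], [0.0, 0.0, 0.0, 1.0]]
3.55 [646.8 -95.4  60.8] [ 0.045  0.825  0.101  1.629 -0.116  0.694 -1.369] [-0.     0.007 -0.002  0.002 -0.001  0.001 -0.002]
side [ 632.5 -110.7   72.7] [653.  -82.3 104.9]
wrist [ 652.  -109.7   75.6] [658.4 -82.5 105. ]
[[-0.001, 0.955, 0.295, 721.942], [-1.0, -0.001, -0.001, -96.112], [-0.001, -0.295, 0.955, 215.015], [0.0, 0.0, 0.0, 1.0]]
```

Request:
jog_arm --series '[[[0,0,0],[0,-1.5,0],-1],[[0,0,0],[0,0,0],-1],[[0,0,0],[0,0,0],-1],[[0,0,0],[0,0,0],-1],[[0,0,0],[20,0,0],-1],[[0,0,0],[20,0,0],-1],[[0,0,0],[0,0,0],-1]]'

```text
clock: 4.53
eef_pos: [644.8, -93.2, 18.0]
tool_rot: [-0.14, 1.565, 3.002]
force: [-0.2, -0.0, -0.8]
width: 85.4
```

Run:
```python
from h import *
s=read_state(); print(s['eef_pos'],s['force'],s['width'])
g=shot('side','s2'); cv2.imwrite('pics/s2c.png',cv2.resize(g['img'][120:320,330:550,::-1],None,fx=2.5,fy=2.5))
```

```text
[644.79196003 -93.17672346  17.97081815] [-0.23571887 -0.01755888 -0.81829262] 85.38949749799777
```

View pics/s2c.png

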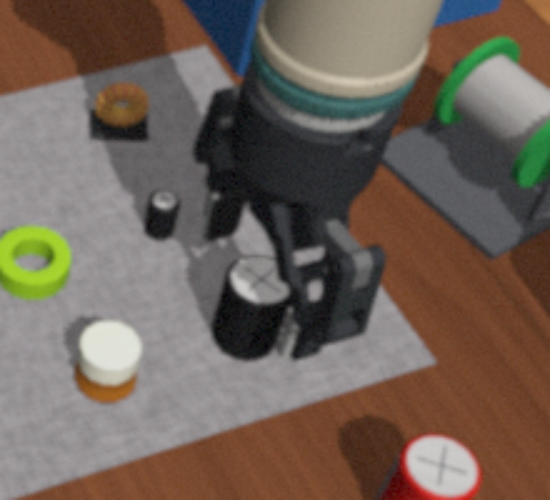

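The fingers now straddle the can, with the near fingertip at about (303,352) in the crop. I'll check the tip height.

Run:
```python
from h import *
for n in('side','wrist'):
    g=get_image(n); Q=cloud(g).reshape(-1,3)
    for lo,hi in((-165,-118),(-72,-30)):
        q=Q[(abs(Q[:,0]-645)<25)&(Q[:,1]>lo)&(Q[:,1]<hi)&(Q[:,2]>9)&(Q[:,2]<85)]
        if len(q): print(n,len(q),q.min(0).round(1),q.max(0).round(1), np.sort(q[:,2])[:6].round(1))
print(read_state()['eef_pos'])
```

```text
side 205 [ 632.1 -151.9   43.3] [ 651.2 -136.7   84.9] [43.3 45.2 46.8 47.5 47.8 47.8]
side 276 [631.6 -53.2  44.2] [655.  -37.6  84.4] [44.2 44.3 44.6 45.2 45.4 45.4]
wrist 3707 [ 635.1 -151.1   43.6] [ 659.1 -136.1   85. ] [43.6 44.7 44.7 44.9 44.9 45.1]
wrist 3703 [635.3 -52.3  44.3] [659.1 -37.6  85. ] [44.3 44.7 45.  45.1 45.2 45.2]
[647.30476599 -93.67237954  20.86061073]
```

The tips are about 25 mm above the reported TCP when open and about 13 mm above it when shut, consistently across views. I'll carry that offset of about 39 mm and go on.

Request:
jog_arm --series '[[[0,0,0],[20,0,0],-1],[[0,0,0],[2,0,0],1],[[0,0,0],[0,0,0],1],[[0,0,0],[0,0,0],1],[[0,0,0],[0,0,0],1],[[0,0,0],[-30,0,0],1],[[0,0,0],[-40,0,0],1],[[0,0,0],[0,0,0],1]]'

```text
clock: 5.68
eef_pos: [649.9, -94.1, 72.5]
tool_rot: [3.009, 1.564, -0.133]
force: [0.1, 0.3, -1.8]
width: 39.0
```

```bash
python3 plan.py 576.5 -319 66 60
```

```text
t 5.67 pos [649.9 -94.1  72.5] jaw -90.0 turn [30.  -0.4  0.1] shift now [2.000e-01 2.249e+02 7.350e+01] after [  0.5 231.5 -48.9] j7 -1.37 w 39.0 F [ 0.1  0.3 -1.8]
```

Request:
jog_arm --series '[[[0,0,0],[0,45,14.3],1],[[0,0,0],[0,45,14.3],1],[[0,0,0],[0,45,14.3],1],[[0,0,0],[0,45,14.3],1],[[0,0,0],[0,45,14.3],1],[[10,0,0],[0,0,0],1],[[10,0,0],[0,0,0],1],[[10,0,0],[0,0,0],1]]'

```text
clock: 6.68
eef_pos: [574.9, -318.3, 67.8]
tool_rot: [-0.11, 1.569, 2.502]
force: [-0.9, 0.2, -0.9]
width: 39.1
```

Request:
jog_arm --series '[[[0,0,0],[0,0,0],1],[[0,0,0],[0,0,0],1]]'

```text
clock: 6.92
eef_pos: [575.4, -318.3, 68.4]
tool_rot: [0.028, 1.57, 2.65]
force: [-0.3, -0.5, 0.0]
width: 38.7
```

```bash
cat > chk.py <<'E'
# tool-held part vs. target: horizontal centre of things in a height band near target
from h import *
import sys
x,y,r,lo,hi=map(float,sys.argv[1:6])
for n in sys.argv[6:]:
    g=get_image(n); Q=cloud(g).reshape(-1,3)
    q=Q[(np.hypot(Q[:,0]-x,Q[:,1]-y)<r)&(Q[:,2]>lo)&(Q[:,2]<hi)]
    if len(q): 
        b=cv2.minAreaRect(q[:,:2].astype(np.float32)); print(n,len(q),'z',np.round(np.percentile(q[:,2],[1,99]),1),'rect',np.round(b[0],1),np.round(b[1],1),round(b[2],1))
    else: print(n,'none')
E
python3 plan.py 576.5 -319 66 60 576.5 -319 66 60; python3 chk.py 576 -319 40 60 132 top side wrist
```

```text
t 6.92 pos [ 575.4 -318.3   68.4] jaw -119.8 turn [ 0.2  0.1 -0. ] shift now [-3.6  0.1 -1.3] after [-3.6  0.1 -1.3] j7 -1.43 w 38.7 F [-0.3 -0.5  0. ]
t 6.92 pos [ 575.4 -318.3   68.4] jaw -119.8 turn [ 0.2  0.1 -0. ] shift now [-3.6  0.1 -1.3] after [-3.6  0.1 -1.3] j7 -1.43 w 38.7 F [-0.3 -0.5  0. ]
top 636 z [ 72.4 131.2] rect [ 569.4 -315.4] [76.5 29.7] 54.8
side 1206 z [ 71.8 131.6] rect [ 565.1 -315.4] [67.1 24.2] 75.9
wrist 19890 z [ 74.1 131.2] rect [ 576.3 -317.6] [77.5 39.7] 48.9
```

Request:
jog_arm --series '[[[0,0,0],[30,0,0],1],[[0,0,0],[26,0,0],1],[[0,0,0],[8,0,0],1],[[0,0,0],[2,0,0],1],[[0,0,0],[0,0,0],1]]'

```text
clock: 7.7
eef_pos: [576.4, -319.0, 3.9]
tool_rot: [-3.088, 1.569, -0.47]
force: [-0.2, 0.5, -0.7]
width: 38.8
```

```bash
python3 plan.py 576.5 -319 0 60;python3 chk.py 576 -319 32 49 65 side top
```

```text
t 7.7 pos [ 576.4 -319.     3.9] jaw -120.0 turn [ 0.  -0.1  0. ] shift now [-2.1 -0.1 -0.1] after [-2.1 -0.1 -0.1] j7 -1.42 w 38.8 F [-0.2  0.5 -0.7]
side 356 z [49.8 63.9] rect [ 562.1 -312.8] [54.4 13.4] 54.6
top 246 z [49.5 64.5] rect [ 568.7 -314.9] [56.6 24.2] 79.4
```

Request:
jog_arm --series '[[[0,0,0],[1.5,0,0],1],[[0,0,0],[1.5,0,0],1],[[0,0,0],[0,0,0],1]]'

```text
clock: 8.18
eef_pos: [576.4, -318.9, 2.3]
tool_rot: [-2.888, 1.569, -0.27]
force: [-3.0, 2.6, 11.6]
width: 38.7
```

Contact with 11 N, so I'm letting go and rising, then heading for the choke.

Request:
jog_arm --series '[[[0,0,0],[0,0,0],-1],[[0,0,0],[0,0,0],-1],[[0,0,0],[0,0,0],-1],[[0,0,0],[0,0,0],-1],[[0,0,0],[-30,0,0],-1],[[0,0,0],[-50,0,0],-1],[[0,0,0],[-20,0,0],-1]]'

```text
clock: 9.05
eef_pos: [577.1, -319.6, 102.9]
tool_rot: [3.128, 1.566, -0.537]
force: [0.5, -0.0, -0.2]
width: 85.2
```

```bash
python3 plan.py 647 92.5 90 65;python3 chk.py 576 -319 32 30 75 side top
```

```text
t 9.05 pos [ 577.1 -319.6  102.9] jaw -120.0 turn [-5.  -0.3 -0. ] shift now [   6.2 -391.9  145.5] after [   6.9 -403.   110.9] j7 -1.44 w 85.2 F [ 0.5 -0.  -0.2]
side 1323 z [31.  60.1] rect [ 573.6 -318.9] [40.3 38.7] 40.0
top 428 z [30.5 62.3] rect [ 576.1 -317.7] [38.8 39.5] 31.4
```

Request:
jog_arm --series '[[[0,0,0],[0,-49,18.2],-1],[[0,0,0],[0,-49,18.2],-1],[[0,0,0],[0,-49,18.2],-1],[[0,0,0],[0,-49,18.2],-1],[[0,0,0],[0,-49,18.2],-1],[[0,0,0],[0,-49,18.2],-1],[[0,0,0],[0,-49,18.2],-1],[[-5,0,0],[0,-49,18.2],-1]]'

```text
clock: 10.15
eef_pos: [644.3, 95.4, 97.8]
tool_rot: [0.698, 1.567, -2.877]
force: [-0.0, 1.3, -0.7]
width: 85.4
```

Request:
jog_arm --series '[[[0,0,0],[0,0,0],-1],[[0,0,0],[0,0,0],-1]]'

```text
clock: 10.4
eef_pos: [644.3, 93.1, 98.3]
tool_rot: [0.894, 1.568, -2.684]
force: [0.5, -0.3, -0.3]
width: 85.6
```

```bash
python3 plan.py 647 92.5 -6 65;python3 chk.py 647 92.5 32 15 60 wrist side; python3 chk.py 647 92.5 32 30 60 wrist
python3 - <<'E'
from h import *
g=shot('wrist','w1')
hsv=cv2.cvtColor(g['img'],cv2.COLOR_RGB2HSV)
E
```

```text
t 10.4 pos [644.3  93.1  98.3] jaw -115.0 turn [ 0.   0.1 -0.1] shift now [98.3 -0.8 -2.9] after [98.3 -0.6 -2.7] j7 -1.97 w 85.6 F [ 0.5 -0.3 -0.3]
wrist 1005 z [22.2 40.5] rect [650.   93.1] [13.6 35.3] 67.1
side 239 z [15.5 39.7] rect [645.4  91.3] [13.7 33.8] 70.8
wrist 822 z [30.2 40.6] rect [649.5  93.2] [13.5 32.8] 68.3
```

View pics/w1.png

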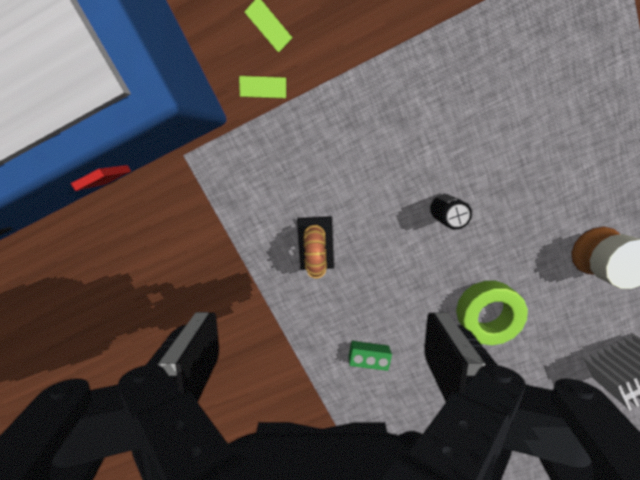

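The choke is at (315,245) with its ring axis lying across the jaws. The blue box is close at the upper left, so I'll check clearance to it first.

```bash
python3 plan.py 648 92.8 -12 67.5
python3 - <<'E'
from h import *
c=np.array([648,92.8])
for n in('top','side'):
    Q=cloud(get_image(n)).reshape(-1,3); d=Q[:,:2]-c; r=np.hypot(*d.T)
    for lo,hi in((8,40),(40,70),(70,90)):
        m=(Q[:,2]>lo)&(Q[:,2]<hi)&(r>30)&(r<140)&(Q[:,0]>640)&(Q[:,1]>80); q=Q[m]
        if len(q): i=np.argsort(r[m])[5]; print(n,lo,q[i].round(0),r[m][i].round(0))
E
```

```text
t 10.6 pos [645.2  91.7  99.6] jaw -115.1 turn [-2.6  0.  -0.1] shift now [105.6  -2.3  -2.1] after [105.6  -2.1  -2.1] j7 -1.97 w 85.2 F [-0.4 -0.2  0.6]
side 8 [747. 114.  37.] 101.0
side 40 [748. 114.  59.] 102.0
side 70 [747. 117.  71.] 102.0
```

Request:
jog_arm --series '[[[-2.5,0,0],[35,-2,-2.5],-1],[[0,0,0],[40,0,0],-1],[[0,0,0],[30,0,0],-1],[[0,0,0],[0,0,0],1],[[0,0,0],[0,0,0],1],[[0,0,0],[0,0,0],1],[[0,0,0],[0,0,0],1],[[0,0,0],[0,0,0],1]]'

```text
clock: 11.7
eef_pos: [649.7, 94.6, -3.5]
tool_rot: [-2.586, 1.568, 0.163]
force: [-1.7, -0.1, 6.7]
width: 13.0
```

Request:
jog_arm --series '[[[0,0,0],[-40,0,0],1],[[0,0,0],[-50,0,0],1],[[0,0,0],[-10,0,0],1]]'

```text
clock: 12.08
eef_pos: [651.2, 94.6, 98.9]
tool_rot: [-2.611, 1.564, 0.138]
force: [1.0, -0.7, -0.2]
width: 13.0
```

```bash
python3 plan.py 523.8 -289 90 60
```

```text
t 12.07 pos [651.2  94.6  98.9] jaw -112.5 turn [ 7.5 -0.3  0.2] shift now [  1.7 403.2 -29. ] after [  2.9 395.9 -81.5] j7 -1.94 w 13.0 F [ 1.  -0.7 -0.2]
```

Request:
jog_arm --series '[[[0,0,0],[0,50.4,-3.5],1],[[0,0,0],[0,50.4,-3.5],1],[[0,0,0],[0,50.4,-3.5],1],[[0,0,0],[0,50.4,-3.5],1],[[0,0,0],[0,50.4,-3.5],1],[[0,0,0],[0,50.4,-3.5],1],[[0,0,0],[0,50.4,-3.5],1],[[7.5,0,0],[0,50.4,-3.5],1]]'

```text
clock: 13.08
eef_pos: [519.2, -290.0, 94.5]
tool_rot: [-0.406, 1.57, 2.209]
force: [0.7, 0.6, -1.0]
width: 13.0
```

Request:
jog_arm --series '[[[0,0,0],[20,0,0],1],[[0,0,0],[20,0,0],1],[[0,0,0],[0,0,0],1],[[0,0,0],[0,0,0],1]]'

```text
clock: 13.58
eef_pos: [520.4, -288.7, 55.2]
tool_rot: [-3.132, 1.571, -0.513]
force: [-0.3, -0.6, -0.2]
width: 13.0
```

```bash
python3 plan.py 523.8 -289 -6 60; python3 -c "
from h import *
shot('wrist','w2')"
```

```text
t 13.57 pos [ 520.4 -288.7   55.2] jaw -120.0 turn [ 0. -0.  0.] shift now [55.2 -1.4 -3. ] after [55.2 -1.4 -3. ] j7 -1.41 w 13.0 F [-0.3 -0.6 -0.2]
```

View pics/w2.png

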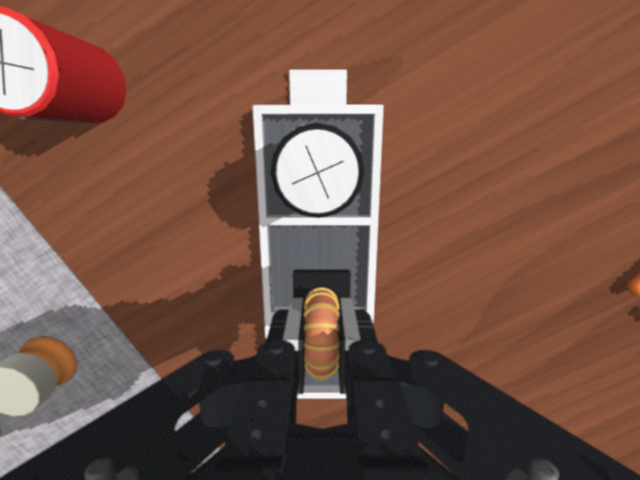

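The wrist view shows the large can in the tab pocket at (317,170) and the choke, square to the tray, held over the middle pocket. I'm lowering it now.

Request:
jog_arm --series '[[[0,0,0],[25,-1,-3],1],[[0,0,0],[22,0,0],1],[[0,0,0],[5,0,0],1],[[0,0,0],[1.5,0,0],1],[[0,0,0],[0,0,0],1]]'

```text
clock: 14.25
eef_pos: [524.0, -289.8, 2.4]
tool_rot: [-3.141, 1.569, -0.523]
force: [0.9, -0.0, -0.1]
width: 12.8
```

Request:
jog_arm --series '[[[0,0,0],[1.5,0,0],1],[[0,0,0],[0,0,0],1]]'

```text
clock: 14.5
eef_pos: [523.6, -289.5, 0.4]
tool_rot: [-2.974, 1.57, -0.355]
force: [-0.0, 0.1, 0.4]
width: 13.2
```

Request:
jog_arm --series '[[[0,0,0],[1,0,0],1],[[0,0,0],[0.7,0,0],1],[[0,0,0],[0,0,0],1]]'

```text
clock: 14.88
eef_pos: [523.6, -289.5, -0.5]
tool_rot: [-2.595, 1.57, 0.023]
force: [-1.5, 1.8, 9.6]
width: 13.2
```

Request:
jog_arm --series '[[[0,0,0],[0,0,0],-1],[[0,0,0],[0,0,0],-1],[[0,0,0],[0,0,0],-1],[[0,0,0],[0,0,0],-1],[[0,0,0],[-30,0,0],-1],[[0,0,0],[-50,0,0],-1],[[0,0,0],[-20,0,0],-1]]'

```text
clock: 15.75
eef_pos: [524.7, -290.3, 101.0]
tool_rot: [-3.128, 1.567, -0.51]
force: [0.2, 0.4, -0.3]
width: 85.3
```

```bash
python3 plan.py 457.7 2.2 90 27; python3 chk.py 523.8 -289 27 20 60 side top
```

```text
t 15.75 pos [ 524.7 -290.3  101. ] jaw -120.0 turn [33.  -0.2  0.1] shift now [   4.2 -219.9  204.3] after [  5.  -73.1 291. ] j7 -1.43 w 85.3 F [ 0.2  0.4 -0.3]
side 312 z [20.1 44.1] rect [ 518.4 -288.8] [14.1 27.1] 60.2
top 134 z [20.2 46.1] rect [ 524.2 -288.3] [13.1 35.6] 57.6
```

Request:
jog_arm --series '[[[0,0,0],[0,-27.5,25.5],-1],[[0,0,0],[0,-27.5,25.5],-1],[[0,0,0],[0,-27.5,25.5],-1],[[0,0,0],[0,-27.5,25.5],-1],[[0,0,0],[0,-27.5,25.5],-1],[[0,0,0],[0,-27.5,25.5],-1],[[0,0,0],[0,-27.5,25.5],-1],[[0,0,0],[0,-27.5,25.5],-1]]'

```text
clock: 16.85
eef_pos: [455.6, 4.2, 97.4]
tool_rot: [0.684, 1.569, -2.981]
force: [0.3, 0.6, -0.2]
width: 85.6
```

Request:
jog_arm --series '[[[-10.5,0,0],[0,0,0],-1],[[-10.5,0,0],[0,0,0],-1],[[-10.5,0,0],[0,0,0],-1],[[-10.5,0,0],[0,0,0],-1],[[-10.5,0,0],[0,0,0],-1],[[-10.5,0,0],[0,0,0],-1],[[-10.5,0,0],[0,0,0],-1],[[-10.5,0,0],[0,0,0],-1]]'

```text
clock: 17.85
eef_pos: [455.9, 3.2, 97.4]
tool_rot: [-1.186, 1.569, 2.905]
force: [0.3, -0.1, -0.0]
width: 85.3
```

Request:
jog_arm --series '[[[-10.5,0,0],[0,0,0],-1],[[-10.5,0,0],[0,0,0],-1],[[-10.5,0,0],[0,0,0],-1],[[-10.5,0,0],[0,0,0],-1],[[-10.5,0,0],[0,0,0],-1],[[-10.5,0,0],[0,0,0],-1],[[0,0,0],[0,0,0],-1],[[0,0,0],[0,0,0],-1]]'

```text
clock: 18.85
eef_pos: [456.3, 3.1, 97.9]
tool_rot: [-2.42, 1.57, 2.761]
force: [0.9, -0.9, -0.4]
width: 85.5
```

```bash
python3 plan.py 457.7 2.2 -12 27; python3 chk.py 457.7 2.2 32 31 60 wrist side
```

```text
t 18.85 pos [456.3   3.1  97.9] jaw 26.8 turn [-0.2 -0.   0. ] shift now [103.8   1.    1.5] after [103.9   0.9   1.4] j7 -0.15 w 85.5 F [ 0.9 -0.9 -0.4]
wrist 1386 z [31.8 37. ] rect [458.3   3. ] [21.5 27.9] 27.6
side 238 z [31.8 37.7] rect [456.7   1.5] [22.2 28.1] 28.8
```

Request:
jog_arm --series '[[[-1,0,0],[35,1,1],-1],[[0,0,0],[40,0,0],-1],[[0,0,0],[28,0,0],-1],[[0,0,0],[0,0,0],1],[[0,0,0],[0,0,0],1],[[0,0,0],[0,0,0],1],[[0,0,0],[0,0,0],1],[[0,0,0],[0,0,0],1]]'

```text
clock: 19.95
eef_pos: [458.8, 2.6, -3.4]
tool_rot: [1.101, 1.568, 0.019]
force: [-0.6, 0.7, 6.4]
width: 20.8
```

Request:
jog_arm --series '[[[0,0,0],[-40,0,0],1],[[0,0,0],[-50,0,0],1],[[0,0,0],[-10,0,0],1]]'

```text
clock: 20.32
eef_pos: [459.9, 2.6, 98.4]
tool_rot: [1.148, 1.565, 0.065]
force: [0.5, 0.5, -0.7]
width: 20.9
```

```bash
python3 plan.py 471 -259 90 60
```

```text
t 20.32 pos [459.9   2.6  98.4] jaw 28.0 turn [-32.    0.2  -0.3] shift now [   2.4 -112.8  236.3] after [   2.4 -221.   140.4] j7 -0.18 w 20.9 F [ 0.5  0.5 -0.7]
```

Request:
jog_arm --series '[[[0,0,0],[0,-18.8,39.4],1],[[0,0,0],[0,-18.8,39.4],1],[[0,0,0],[0,-18.8,39.4],1],[[0,0,0],[0,-18.8,39.4],1],[[0,0,0],[0,-18.8,39.4],1],[[0,0,0],[0,-18.8,39.4],1],[[-10.7,0,0],[0,0,0],1],[[-10.7,0,0],[0,0,0],1]]'

```text
clock: 21.32
eef_pos: [468.7, -260.0, 94.8]
tool_rot: [-2.264, 1.57, -2.968]
force: [0.5, -0.3, -0.3]
width: 21.0
```

Request:
jog_arm --series '[[[-10.6,0,0],[20,0,0],1],[[0,0,0],[20,0,0],1],[[0,0,0],[0,0,0],1],[[0,0,0],[0,0,0],1]]'

```text
clock: 21.82
eef_pos: [469.6, -259.0, 55.7]
tool_rot: [0.023, 1.571, -0.5]
force: [-0.1, -0.9, -0.8]
width: 20.6
```

```bash
python3 plan.py 471 -259 -6 60; python3 -c "
from h import *
shot('wrist','w3')"
```

```text
t 21.82 pos [ 469.6 -259.    55.7] jaw 60.0 turn [ 0.  0. -0.] shift now [55.7  0.7  1.2] after [55.7  0.7  1.2] j7 0.75 w 20.6 F [-0.1 -0.9 -0.8]
```

View pics/w3.png

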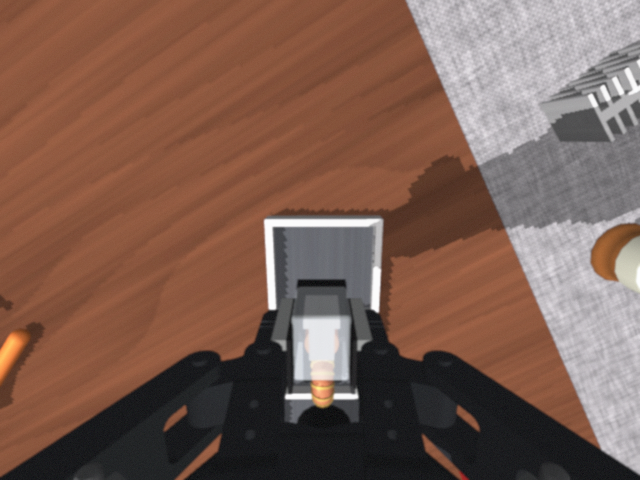

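The relay is held square over the far pocket, which spans about (270–380, 220–400). I'm lowering it now.

Request:
jog_arm --series '[[[0,0,0],[25,0.5,1],1],[[0,0,0],[22,0,0],1],[[0,0,0],[5,0,0],1],[[0,0,0],[2,0,0],1],[[0,0,0],[0,0,0],1]]'

```text
clock: 22.5
eef_pos: [471.2, -259.3, 2.1]
tool_rot: [0.147, 1.569, -0.376]
force: [-0.5, 0.4, -0.2]
width: 20.9
```

Request:
jog_arm --series '[[[0,0,0],[1,0,0],1],[[0,0,0],[1,0,0],1],[[0,0,0],[0,0,0],1]]'

```text
clock: 22.88
eef_pos: [470.8, -259.3, -0.4]
tool_rot: [-0.155, 1.57, -0.678]
force: [0.1, -0.6, 2.0]
width: 20.9
```

Request:
jog_arm --series '[[[0,0,0],[0.7,0,0],1],[[0,0,0],[0,0,0],1],[[0,0,0],[0,0,0],-1],[[0,0,0],[0,0,0],-1],[[0,0,0],[0,0,0],-1],[[0,0,0],[0,0,0],-1],[[0,0,0],[-30,0,0],-1],[[0,0,0],[-60,0,0],-1]]'

```text
clock: 23.88
eef_pos: [468.9, -258.5, 87.8]
tool_rot: [-3.134, 1.566, 2.626]
force: [0.6, -0.9, 0.4]
width: 85.3
```

```bash
python3 plan.py 456.2 -86.7 84 7; python3 chk.py 471 -259 27 20 60 side top
```

```text
t 23.88 pos [ 468.9 -258.5   87.8] jaw 60.0 turn [53.  -0.3  0.1] shift now [ -1.7 142.5 -96.8] after [  -2.2    8.3 -172. ] j7 0.8 w 85.3 F [ 0.6 -0.9  0.4]
side 102 z [20.6 41.1] rect [ 458.3 -254.3] [23.2  5.2] 59.6
top 212 z [20.8 42.7] rect [ 471. -258.] [22.5 29. ] 60.6
```

Request:
jog_arm --series '[[[0,0,0],[0,35.6,-24.2],-1],[[0,0,0],[0,35.6,-24.2],-1],[[0,0,0],[0,35.6,-24.2],-1],[[0,0,0],[0,35.6,-24.2],-1],[[10.6,0,0],[0,0,0],-1],[[10.6,0,0],[0,0,0],-1],[[10.6,0,0],[0,0,0],-1],[[10.6,0,0],[0,0,0],-1]]'

```text
clock: 24.98
eef_pos: [457.7, -87.3, 88.4]
tool_rot: [-1.939, 1.57, 3.075]
force: [-1.2, 0.1, -0.3]
width: 85.6
```

Request:
jog_arm --series '[[[10.6,0,0],[0,0,0],-1],[[0,0,0],[0,0,0],-1],[[0,0,0],[0,0,0],-1]]'

```text
clock: 25.35
eef_pos: [457.8, -87.3, 88.5]
tool_rot: [-2.002, 1.571, 2.836]
force: [-0.4, 0.7, -0.2]
width: 85.5
```

```bash
python3 plan.py 456.2 -86.7 -12 7; python3 chk.py 456.2 -86.7 34 31 60 wrist side
```

```text
t 25.35 pos [457.8 -87.3  88.5] jaw 7.2 turn [ 0.2 -0.   0. ] shift now [94.5 -1.5 -0.8] after [94.5 -1.5 -0.8] j7 -0.27 w 85.5 F [-0.4  0.7 -0.2]
wrist 2160 z [31.2 38.8] rect [457.2 -86. ] [25.  42.4] 7.6
side 487 z [31.2 39.3] rect [455.4 -87.1] [25.9 43.7] 8.2
```

Well aligned. I'm descending to about TCP −4 and gripping.

Request:
jog_arm --series '[[[0,0,0],[35,-1,0],-1],[[0,0,0],[35,0,0],-1],[[0,0,0],[23,0,0],-1],[[0,0,0],[0,0,0],1],[[0,0,0],[0,0,0],1],[[0,0,0],[0,0,0],1],[[0,0,0],[0,0,0],1],[[0,0,0],[0,0,0],1]]'

```text
clock: 26.45
eef_pos: [457.6, -87.7, -3.3]
tool_rot: [1.276, 1.569, -0.173]
force: [-0.2, -0.0, 5.1]
width: 23.9
```

Request:
jog_arm --series '[[[0,0,0],[-40,0,0],1],[[0,0,0],[-50,0,0],1],[[0,0,0],[0,0,0],1]]'

```text
clock: 26.82
eef_pos: [459.4, -88.0, 89.0]
tool_rot: [1.332, 1.563, -0.117]
force: [0.6, 0.5, -0.5]
width: 24.0
```

```bash
python3 plan.py 501.3 290.6 80 45
```

```text
t 26.82 pos [459.4 -88.   89. ] jaw 7.0 turn [-38.    0.2  -0.4] shift now [   3.    87.5 -370.7] after [   3.   297.3 -238. ] j7 -0.31 w 24.0 F [ 0.6  0.5 -0.5]
```

Request:
jog_arm --series '[[[0,0,0],[0,10.9,-46.3],1],[[0,0,0],[0,10.9,-46.3],1],[[0,0,0],[0,10.9,-46.3],1],[[0,0,0],[0,10.9,-46.3],1],[[0,0,0],[0,10.9,-46.3],1],[[0,0,0],[0,10.9,-46.3],1],[[0,0,0],[0,10.9,-46.3],1],[[0,0,0],[0,10.9,-46.3],1]]'

```text
clock: 27.82
eef_pos: [497.9, 291.8, 85.0]
tool_rot: [-0.526, 1.57, -1.974]
force: [0.3, 0.3, -0.2]
width: 24.0
```

Request:
jog_arm --series '[[[-9.5,0,0],[0,0,0],1],[[-9.5,0,0],[0,0,0],1],[[-9.5,0,0],[20,0,0],1],[[-9.5,0,0],[15,0,0],1],[[0,0,0],[0,0,0],1],[[0,0,0],[0,0,0],1]]'

```text
clock: 28.58
eef_pos: [498.3, 290.8, 50.8]
tool_rot: [1.298, 1.571, 0.51]
force: [0.6, -0.2, -0.5]
width: 24.4
```

```bash
python3 plan.py 501.3 290.6 -6 45; python3 -c "
from h import *
shot('wrist','w4')"
```

```text
t 28.57 pos [498.3 290.8  50.8] jaw 44.9 turn [-0.1  0.  -0. ] shift now [50.8  2.   2.3] after [50.8  2.   2.3] j7 -0.39 w 24.4 F [ 0.6 -0.2 -0.5]
```

View pics/w4.png

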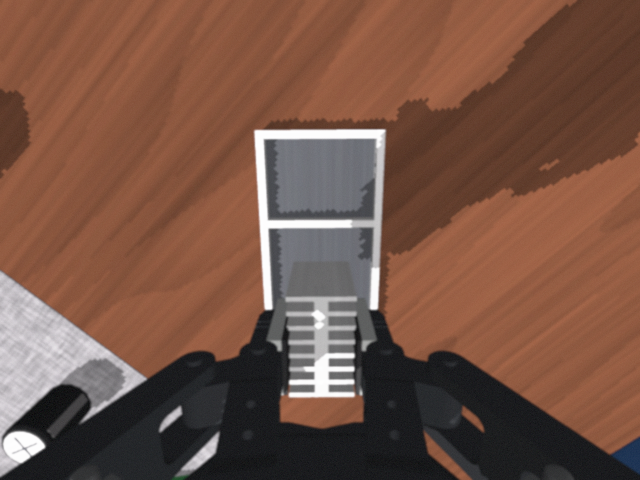

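The heat sink is square over the wide pocket, with the divider at row 225 and the narrow pocket beyond it. I'm lowering it now.

Request:
jog_arm --series '[[[0,0,0],[25,2,2],1],[[0,0,0],[18,0,0],1],[[0,0,0],[4,0,0],1],[[0,0,0],[2,0,0],1],[[0,0,0],[1,0,0],1],[[0,0,0],[0,0,0],1]]'

```text
clock: 29.38
eef_pos: [501.3, 290.9, 1.1]
tool_rot: [1.327, 1.57, 0.541]
force: [-1.0, -0.5, -1.2]
width: 24.2
```

Request:
jog_arm --series '[[[0,0,0],[0.7,0,0],1],[[0,0,0],[0,0,0],1]]'

```text
clock: 29.62
eef_pos: [501.1, 290.8, 0.0]
tool_rot: [1.335, 1.571, 0.55]
force: [0.0, -1.4, -1.3]
width: 24.2
```

Request:
jog_arm --series '[[[0,0,0],[0.7,0,0],1],[[0,0,0],[0.5,0,0],1],[[0,0,0],[0,0,0],1]]'

```text
clock: 30.0
eef_pos: [501.2, 290.8, -0.2]
tool_rot: [0.386, 1.57, -0.399]
force: [-2.4, -2.0, 7.7]
width: 24.5
```

Request:
jog_arm --series '[[[0,0,0],[0,0,0],-1],[[0,0,0],[0,0,0],-1],[[0,0,0],[0,0,0],-1],[[0,0,0],[0,0,0],-1],[[0,0,0],[-30,0,0],-1],[[0,0,0],[-60,0,0],-1],[[0,0,0],[0,0,0],-1]]'

```text
clock: 30.88
eef_pos: [503.4, 293.2, 92.8]
tool_rot: [1.441, 1.563, 0.656]
force: [0.3, -0.0, -0.0]
width: 85.3
```

```bash
python3 plan.py 632.6 -1.5 84 45; python3 chk.py 501 290.6 34 20 60 side top
```

```text
t 30.88 pos [503.4 293.2  92.8] jaw 45.0 turn [ 0.   0.1 -0.5] shift now [   2.2 -117.1  299.7] after [   2.8 -117.   299.7] j7 -0.35 w 85.3 F [ 0.3 -0.  -0. ]
side 413 z [20.3 42.5] rect [497.2 290.7] [30.1 44.5] 48.1
top none
```

Request:
jog_arm --series '[[[0,0,0],[0,-14.5,37.3],-1],[[0,0,0],[0,-14.5,37.3],-1],[[0,0,0],[0,-14.5,37.3],-1],[[0,0,0],[0,-14.5,37.3],-1],[[0,0,0],[0,-14.5,37.3],-1],[[0,0,0],[0,-14.5,37.3],-1],[[0,0,0],[0,-14.5,37.3],-1],[[0,0,0],[0,-14.5,37.3],-1]]'

```text
clock: 31.98
eef_pos: [629.2, -3.7, 86.7]
tool_rot: [-2.252, 1.567, -3.037]
force: [0.1, -0.5, -0.3]
width: 85.5
```

Request:
jog_arm --series '[[[0,0,0],[0,0,0],-1],[[0,0,0],[0,0,0],-1]]'

```text
clock: 32.22
eef_pos: [628.8, -1.7, 87.3]
tool_rot: [-2.633, 1.568, 2.865]
force: [0.2, 0.4, 0.9]
width: 85.1
```

```bash
python3 plan.py 632.6 -1.5 -12 45; python3 chk.py 632.6 -1.5 28 24 45 wrist side
```

```text
t 32.23 pos [628.8  -1.7  87.3] jaw 45.0 turn [ 0.  -0.1  0.1] shift now [93.3  2.9  2.8] after [93.3  2.8  2.5] j7 0.2 w 85.1 F [0.2 0.4 0.9]
wrist 737 z [24.6 31.5] rect [634.   -0.8] [19.4 19.6] 38.9
side 110 z [24.3 31.4] rect [630.8  -2.5] [17.4 18.8] 47.1
```

Request:
jog_arm --series '[[[0,0,0],[35,2.5,2.5],-1],[[0,0,0],[35,0,0],-1],[[0,0,0],[25,0,0],-1],[[0,0,0],[0,0,0],1],[[0,0,0],[0,0,0],1],[[0,0,0],[0,0,0],1],[[0,0,0],[0,0,0],1],[[0,0,0],[0,0,0],1]]'

```text
clock: 33.33
eef_pos: [634.5, -2.1, -4.8]
tool_rot: [0.805, 1.569, 0.02]
force: [-1.2, -0.2, 5.7]
width: 17.6
```

Request:
jog_arm --series '[[[0,0,0],[-40,0,0],1],[[0,0,0],[-50,0,0],1],[[0,0,0],[0,0,0],1]]'

```text
clock: 33.7
eef_pos: [636.9, -1.5, 88.2]
tool_rot: [0.898, 1.562, 0.113]
force: [0.3, 0.4, -0.7]
width: 17.9
```

```bash
python3 plan.py 459.1 332.5 80 45
```

```text
t 33.7 pos [636.9  -1.5  88.2] jaw 45.0 turn [-0.   0.3 -0.4] shift now [   1.   110.4 -361.9] after [   2.2  110.5 -361.9] j7 0.2 w 17.9 F [ 0.3  0.4 -0.7]
```

Request:
jog_arm --series '[[[0,0,0],[0,13.8,-45.2],1],[[0,0,0],[0,13.8,-45.2],1],[[0,0,0],[0,13.8,-45.2],1],[[0,0,0],[0,13.8,-45.2],1],[[0,0,0],[0,13.8,-45.2],1],[[0,0,0],[0,13.8,-45.2],1],[[0,0,0],[0,13.8,-45.2],1],[[0,0,0],[0,13.8,-45.2],1]]'

```text
clock: 34.7
eef_pos: [455.0, 332.2, 83.2]
tool_rot: [-1.311, 1.57, -2.097]
force: [0.1, 0.4, -0.1]
width: 17.4
```

Request:
jog_arm --series '[[[0,0,0],[0,0,0],1],[[0,0,0],[0,0,0],1],[[0,0,0],[15,0,0],1],[[0,0,0],[15,0,0],1],[[0,0,0],[0,0,0],1],[[0,0,0],[0,0,0],1]]'

```text
clock: 35.45
eef_pos: [455.9, 331.3, 53.5]
tool_rot: [-2.149, 1.57, -2.935]
force: [0.0, 0.7, 0.1]
width: 18.1
```

```bash
python3 plan.py 459.1 332.5 -6 45; python3 -c "
from h import *
shot('wrist','w5')"
```

```text
t 35.45 pos [455.9 331.3  53.5] jaw 45.0 turn [-0. -0.  0.] shift now [53.5  3.1  1.5] after [53.5  3.1  1.4] j7 -0.5 w 18.1 F [0.  0.7 0.1]
```

View pics/w5.png

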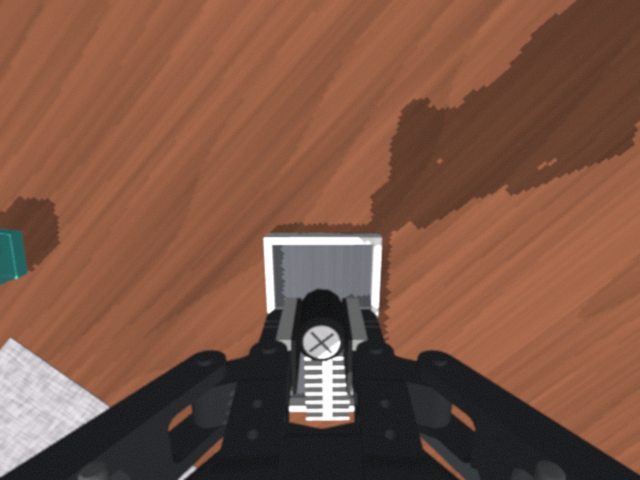

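The small can is held upright at (322,343) over the narrow pocket, with the heat sink behind it. I'm lowering it now.

Request:
jog_arm --series '[[[0,0,0],[25,3,1.5],1],[[0,0,0],[20,0,0],1],[[0,0,0],[5,0,0],1],[[0,0,0],[2,0,0],1],[[0,0,0],[1,0,0],1],[[0,0,0],[0,0,0],1]]'

```text
clock: 36.25
eef_pos: [459.4, 332.8, 1.2]
tool_rot: [1.424, 1.57, 0.638]
force: [-0.1, 0.1, -0.5]
width: 18.2
```

Request:
jog_arm --series '[[[0,0,0],[1,0,0],1],[[0,0,0],[0,0,0],1]]'

```text
clock: 36.5
eef_pos: [459.2, 332.5, -0.1]
tool_rot: [1.097, 1.571, 0.312]
force: [-0.1, 0.3, -0.6]
width: 17.6
```

Request:
jog_arm --series '[[[0,0,0],[1,0,0],1],[[0,0,0],[0.5,0,0],1],[[0,0,0],[0,0,0],1]]'

```text
clock: 36.88
eef_pos: [459.1, 332.5, -1.8]
tool_rot: [-1.349, 1.571, -2.135]
force: [0.1, -0.4, -0.2]
width: 17.6
```

Request:
jog_arm --series '[[[0,0,0],[0.7,0,0],1],[[0,0,0],[0.5,0,0],1],[[0,0,0],[0,0,0],1]]'

```text
clock: 37.25
eef_pos: [459.1, 332.6, -1.9]
tool_rot: [0.389, 1.57, -0.396]
force: [-1.3, -1.3, 10.3]
width: 18.2
```

Contact. I'll open partway, wait, then rise with the jaws only half open until they clear the rim.

Request:
jog_arm --series '[[[0,0,0],[0,0,0],0.4],[[0,0,0],[0,0,0],0.4],[[0,0,0],[0,0,0],0.3],[[0,0,0],[0,0,0],0.3]]'

```text
clock: 37.75
eef_pos: [459.0, 332.5, -3.2]
tool_rot: [-1.828, 1.571, -2.613]
force: [-0.2, -1.1, 0.1]
width: 29.7
```

Request:
jog_arm --series '[[[0,0,0],[-10,0,0],0.3],[[0,0,0],[-20,0,0],0.3],[[0,0,0],[-60,0,0],0],[[0,0,0],[-60,0,0],-1],[[0,0,0],[0,0,-60],-1],[[0,0,0],[0,0,-60],-1],[[0,0,0],[0,0,0],-1]]'

```text
clock: 38.62
eef_pos: [369.0, 422.4, 148.8]
tool_rot: [2.61, 1.566, 1.835]
force: [0.5, -0.9, -0.3]
width: 85.6
```

```bash
python3 plan.py 459.1 332.5 80 45; python3 chk.py 459.1 332.5 25 20 60 side top; python3 chk.py 501 290.6 32 30 60 side top;python3 chk.py 442 96 25 33 60 side top
python3 - <<'E'
from h import *
a=shot('top','t9')['img'];b=shot('side','s9')['img']
cv2.imwrite('pics/fin.png',np.vstack([np.hstack([cv2.resize(a[140:290,410:500],(400,300)),cv2.resize(a[230:330,110:210],(400,300))]),np.hstack([cv2.resize(b[330:450,320:520],(400,300)),cv2.resize(b[80:150,200:300],(400,300))])])[:,:,::-1])
E
```

```text
t 38.62 pos [369.  422.4 148.8] jaw 45.6 turn [ 0.6 -0.2 -0.1] shift now [ 62.2  -1.3 127.5] after [6.280e+01 1.000e-01 1.273e+02] j7 -0.61 w 85.6 F [ 0.5 -0.9 -0.3]
side 107 z [20.3 34.9] rect [455.9 330.5] [18.2 18.3] 28.6
top 112 z [21.5 37.4] rect [458.7 333.1] [20.2 18.5] 12.0
side 291 z [30.9 42.8] rect [497.3 291. ] [28.2 43.9] 45.3
top 218 z [30.5 44.5] rect [499.6 292. ] [26.9 42.5] 45.6
side 228 z [33.2 41.7] rect [440.5  95.4] [28.6 28.8] 17.0
top 195 z [33.6 44.6] rect [443.6  96.7] [28.6 27.8] 37.4
```

View pics/fin.png

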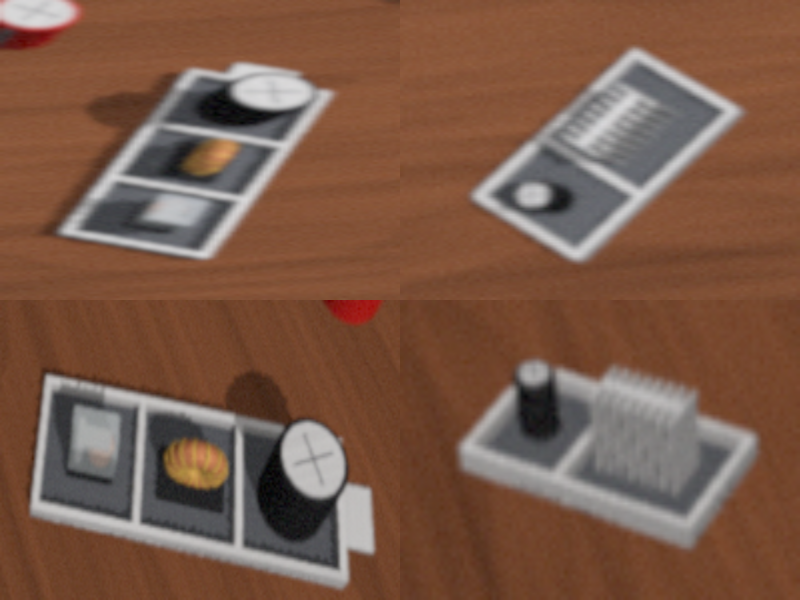

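All five parts stand in the right pockets, and the medium can hasn't moved. I'm handing the job in.

```bash
python3 -c "
from cell import *
print(finish_job())"
```

```text
the job is handed in; nothing more can be done
None
```

Both kits are made up and handed in at about 39 s on the robot's clock. I placed the parts in the order you listed:

- **Long tray:** the largest capacitor is next to the finger tab, the choke is in the middle and the relay is in the pocket farthest from the tab.
- **Short tray:** the heat sink is in the wide pocket and the smallest capacitor is in the narrow one.

**Last checks:** The final top and side pictures show every part upright in its pocket and let go. The measured top heights match each part standing on its pocket floor, to within the few millimetres the cameras read high. The middle-sized capacitor is where it started, within 1 mm. The arm was clear of everything at hand-in, and the highest force I read was about 12 N.

**What disagreed:**
- **Fingertip position:** the cameras put the fingertips about 39 mm farther back (higher) than the reported tool position implies. Because of this my first grasp of the large capacitor closed on air above it without touching it. I corrected for the offset on every later move.
- **Camera agreement:** the top and side cameras differ by about 2–4 mm in position.
- **Small capacitor:** the gripper read about 18 mm on the 20 mm part, but it was held and placed upright.

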